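# Stir the dyed hair beads and show the test stick at the mirror

## Robot

A 6-joint arm with a two-finger parallel gripper is mounted at the origin on the work surface. World frame = base frame: x ahead of the robot, y to its left, z up, the work surface at z = 0. Lengths are in m, angles in degrees, forces in N, time in s.
With the tool pointing down it reaches from about 0.325 to 0.775 m from the base axis. Payload 5.5 kg.
Tool frame: the origin (TCP) lies at the centre of the arm's flange, where the gripper is bolted on; the fingertips stand 182 mm ahead of it and the grasp point (between the pads) lies 163 mm ahead of it; z points along the fingers, y is the direction in which the jaws open and shut (so a half turn about z gives the same grasp; the last joint's range is limited). The gripper opens to 88 mm and grips with 3 to 60 N. Pads are 20 mm wide; open, the fingers measure 115 mm over their backs; the gripper's body (75 mm by 178 mm) begins 61 mm behind the grasp point.
Start: joints at [-75.613, 5.22, 70.514, -0, 104.267, -3.249], TCP at [0.182, -0.572, 0.405] pointing down, gripper open.
Joint ranges: [-164.24, 164.24], [-49.07, 125.15], [9.68, 141.18], [-86.29, 266.29], [3.28, 154.24], [-151.56, 151.56]. Speed limits (degrees/s): [147.25, 147.25, 172.46, 180, 180, 180].

## Interface

Orientations are given as [roll, pitch, yaw] about the fixed x, y, z axes, in that order (R = Rz(yaw) Ry(pitch) Rx(roll)).
In Python, from station import r gives the robot as it stands. The module is installed in compiled form; this text tells all that it offers. Calls block until the motion is done:
- r.reach(position, orientation): joint-space move of the TCP to a pose.
- r.servo_line(position, rotation=None, speed=0.15): straight line of the TCP; rotation=None keeps the orientation; speed is the mean speed in m/s.
- r.move_joints(angles): joint-space move.
- r.let_go() and r.grab(squeeze=None): open the fingers fully, or close them until they stop; squeeze is the grip in N (None keeps the last).
- r.wait(seconds).
- r.inverse_kinematics(position, orientation): joint angles nearest the present ones, or None.
- r.sense(): the state.
- r.snapshot(name): name is "scene" or "top" or "wrist"; returns a dict with "frame" (420x560x3 uint8, red, green, blue), "fx", "fy", "cx", "cy" (pixels), "dist_coeffs" ([k1, k2, p1, p2, k3] as OpenCV has them; the pictures are not rectified), "R" (3x3) and "t" (3): a world point X has camera coordinates R X + t. Camera axes: x right, y down, z forward; pixel columns grow to the right and rows downward; lengths in m; the calibration is good to about 2 mm. A picture is of the moment at which its call begins. There is no depth.
A pose or a line that the arm cannot do raises r.IKError and nothing moves.
- r.hand_in(): hands the job in, once; it reports no verdict.
The state is a dict: "clock": time; "joints": joint angles; "joint_vel": joint speeds; "joint_torque": joint torques, N m; "tcp_pos": TCP position; "orientation": TCP orientation; "contact_force": force on the tool from outside, world axes, zero at the start; "torque": the same for the moment, N m; "opening": finger opening in m.
Only numpy, scipy, OpenCV 4.12 (cv2) and the standard library are available. Lean on these libraries where they do the work, as an engineer would, in place of code of your own. Each camera call takes 0.05 s, during which the arm holds its last target.

## Task

The wooden hair beads have just been dyed: take the white-bladed test stick out of its stand and, with its blade down among the beads, stir them anticlockwise (seen from above) round the bowl, three full turns, to see whether any colour rubs off. Then lift the stick out and finish holding it still and upright in the air in front of the round mirror, the middle of its blade level with the mirror's centre and 10 cm from the glass, one flat side of the blade squarely facing the glass; do not put it down or let it go. Spill no bead, and leave the mirror and the other things where they are.

Things in the scene. Friction and masses are not known exactly. Their poses are not given: they have to be found in the camera images.
- stick: test stick standing upright in its stand, 170 mm long: white plastic blade 5 x 22 x 55 mm at the bottom, then a bamboo handle 12 x 16 mm from 55 mm up to 170 mm, with a purple band 160 mm up; 35 g. Origin: centre of the blade's bottom end. z runs up the stick, x is square to the blade's flat faces (blade 5 mm thick, handle 12 mm thick along x), y is across its width (22 mm, handle 16 mm). Both flat faces are alike.
- stick_blade (a point): point in the middle of the blade, 25 mm above the stick's bottom end
- stick_grip (a point): point on the handle, 145 mm above the stick's bottom end, good for gripping across the 12 mm thickness (along the stick's x) from above
- stand: terracotta stand, fixed, 56 x 66 mm, 75 mm tall, with a slot 16 x 27 mm (x, y) from its top down to a floor 8 mm above the ledge; the stick stands loosely in the slot and leans by up to 3 degrees. Origin: centre of the underside; z up.
- bowl: white ceramic bowl, fixed by its suction foot, 118 mm across the rim, 45 mm tall, wall 4 mm, flat inside floor 6 mm above the ledge and about 50 mm in radius. Origin: centre of the underside; z up. Six beads stand in a ring about 32 mm from its middle, the middle is free.
- bowl_in (a point): centre of the bowl's inside floor, 6 mm above its underside. A stirring circle of 25 mm radius (22 to 26 mm) about the bowl's middle, with the blade's end 5 to 10 mm above the inside floor, pushes the beads round with a few newtons; narrower circles hardly move them, wider ones wedge them against the wall; the blade needs no turning with the circle.
- mirror: round plastic mirror on a heavy fixed foot 100 mm across (14 mm high) with a steel post behind the disc; origin: centre of the foot's underside; x is horizontal and runs from the room into the glass, so the glass looks along -x; z up. The disc, 140 mm across and 10 mm thick, is upright with its glass face straight above the origin; its centre stands 115 to 165 mm above the ledge (set differently each time; stiff on its post).
- mirror_centre (a point): centre of the mirror's glass; axes as the mirror's
- mirror_view (a point): the point 100 mm straight in front of the centre of the mirror's glass, at the same height; axes as the mirror's. The middle of the blade is to be shown here.
- bead0: one of six chunky purple wooden hair beads, barrel-shaped, 22 mm across, 18 mm tall, 12 g, in the bowl; origin: centre of its underside as it started
- bead1: one of six chunky purple wooden hair beads, barrel-shaped, 22 mm across, 18 mm tall, 12 g, in the bowl; origin: centre of its underside as it started
- bead2: one of six chunky purple wooden hair beads, barrel-shaped, 22 mm across, 18 mm tall, 12 g, in the bowl; origin: centre of its underside as it started
- bead3: one of six chunky purple wooden hair beads, barrel-shaped, 22 mm across, 18 mm tall, 12 g, in the bowl; origin: centre of its underside as it started
- bead4: one of six chunky purple wooden hair beads, barrel-shaped, 22 mm across, 18 mm tall, 12 g, in the bowl; origin: centre of its underside as it started
- bead5: one of six chunky purple wooden hair beads, barrel-shaped, 22 mm across, 18 mm tall, 12 g, in the bowl; origin: centre of its underside as it started
- saucer: blue ceramic saucer, 116 mm across, 16 mm high; bystander, origin: centre of its underside
- hair_clip: purple plastic hair clip lying on the saucer, 56 x 50 x 28 mm; bystander, origin: centre of its underside
- jar: glass jar with a wooden cap, 76 mm across, 85 mm tall; bystander, origin: centre of its underside
- tweezer: steel tweezer lying flat, about 115 x 9 x 4 mm; bystander, origin: centre of its underside
- lotion: green plastic bottle with a white cap, 56 mm across, 150 mm tall; bystander, origin: centre of its underside
- comb: wooden comb lying flat, 140 x 38 x 6 mm; bystander, origin: centre of its underside
Not all that is in view belongs to the job. What is shaped like the stand but blue is not meant. Leave any purple look-alike of the mirror alone.

How it is judged (in metres and radians):
On the way, in this order (a step that is already met when the one before it is completed fails the run):
1. the gripped stick is out of its stand (height (world z) of stick above 0.08 m and contact force between stick and the fingers above 1 N), for 0.1 s.
2. stirring anticlockwise, step 1 of 9: the blade's end, low in the bowl, is more than 10 mm off the middle on the bowl's +x side (z of stick in the frame of bowl below 0.02 m and x of stick in the frame of bowl above 0.01 m and y of stick in the frame of bowl between -0.01 and 0.01 m).
3. stirring anticlockwise, step 2 of 9: the blade's end, low in the bowl, is more than 10 mm off the middle on the bowl's +y side (z of stick in the frame of bowl below 0.02 m and y of stick in the frame of bowl above 0.01 m and x of stick in the frame of bowl between -0.01 and 0.01 m).
4. stirring anticlockwise, step 3 of 9: the blade's end, low in the bowl, is more than 10 mm off the middle on the bowl's -x side (z of stick in the frame of bowl below 0.02 m and x of stick in the frame of bowl below -0.01 m and y of stick in the frame of bowl between -0.01 and 0.01 m).
5. stirring anticlockwise, step 4 of 9: the blade's end, low in the bowl, is more than 10 mm off the middle on the bowl's -y side (z of stick in the frame of bowl below 0.02 m and y of stick in the frame of bowl below -0.01 m and x of stick in the frame of bowl between -0.01 and 0.01 m).
6. stirring anticlockwise, step 5 of 9: the blade's end, low in the bowl, is more than 10 mm off the middle on the bowl's +x side (all of step 2).
7. stirring anticlockwise, step 6 of 9: the blade's end, low in the bowl, is more than 10 mm off the middle on the bowl's +y side (all of step 3).
8. stirring anticlockwise, step 7 of 9: the blade's end, low in the bowl, is more than 10 mm off the middle on the bowl's -x side (all of step 4).
9. stirring anticlockwise, step 8 of 9: the blade's end, low in the bowl, is more than 10 mm off the middle on the bowl's -y side (all of step 5).
10. stirring anticlockwise, step 9 of 9: the blade's end, low in the bowl, is more than 10 mm off the middle on the bowl's +x side, and beads have been shifted by more than 10 mm (all of step 6 and distance of any of bead0, bead1, bead2 from where it was at the start of the episode above 0.01 m and distance of any of bead3, bead4, bead5 from where it was at the start of the episode above 0.01 m).
At the end, for the whole second after the job is handed in: Stick held still in the fingers, clear of stand, bowl, mirror; blade middle within 25 mm of the point 100 mm before the mirror centre, upright within 10 deg, flat to the glass within 12 deg; all beads in the bowl; mirror moved under 10 mm, bystanders under 20 (distance between stick_blade and mirror_view below 0.025 m and angle between stick's own z axis and vertical below 0.17 rad and height (world z) of stick above 0.05 m and angle between the x axis of stick and the x axis of mirror, either way round below 0.21 rad and linear speed of stick below 0.03 m/s and angular speed of stick below 0.2 rad/s and contact force between stick and the fingers above 1 N and contact force between stick and mirror below 0.1 N and contact force between stick and bowl below 0.1 N and contact force between stick and stand below 0.1 N and horizontal distance between each of bead0, bead1, bead2, bead3, bead4, bead5 and bowl_in below 0.058 m and z of each of bead0, bead1, bead2, bead3, bead4, bead5 in the frame of bowl below 0.045 m and distance of mirror_centre from where it was at the start of the episode below 0.01 m and distance of each of saucer, hair_clip, jar, tweezer, lotion, comb from where it was at the start of the episode below 0.02 m); the arm keeps its last pose, push and grip.
It fails at once if a bead leaves the bowl (horizontal distance between any of bead0, bead1, bead2, bead3, bead4, bead5 and bowl_in above 0.066 m).
It fails at once if the mirror is pushed up or down by more than 10 mm (distance of mirror_centre from where it was at the start of the episode above 0.01 m).
It fails at once if a bystander (saucer, hair clip, jar, tweezer, bottle, comb) is moved more than 20 mm (distance of any of saucer, hair_clip, jar, tweezer, lotion, comb from where it was at the start of the episode above 0.02 m).
It also fails if it takes over 64 s, if anything falls off the work surface, if the arm or the gripper's body presses on something with over 40 N, if the wrist force passes 120 N, or if a joint passes its speed limit or range.

## Working session

There is one attempt and no reset: what is moved stays moved. The work goes in short steps, each a Python script; the robot and the scene stay as the last script left them, time stands still between calls to the robot, and variables do not carry over. Pictures are saved under pics/ and viewed, and the job is handed in when it is done.

```bash
mkdir -p pics; python3 - <<'E'
from station import r
import cv2,pickle
for n in ["scene","top","wrist"]:
    s=r.snapshot(n); pickle.dump(s,open(f"pics/{n}0.pkl","wb"))
    cv2.imwrite(f"pics/{n}0.png",s["frame"][:,:,::-1])
    print(n,s["fx"],s["fy"],s["cx"],s["cy"],s["dist_coeffs"],(-s["R"].T@s["t"]).round(3),s["R"].round(3).tolist())
print(r.sense())
E
```

```text
scene 387.3316432882782 387.3316432882782 268.05004346773364 206.77138292997074 [-0.03819411  0.          0.          0.          0.        ] [1.053 0.247 0.973] [[-0.432, 0.902, -0.009], [0.763, 0.36, -0.537], [-0.481, -0.238, -0.844]]
top 503.1364750017457 503.1364750017457 293.76684683338124 205.71955456285923 [-0.16223792  0.          0.          0.          0.        ] [0.388 0.004 1.594] [[0.019, -1.0, -0.011], [-0.991, -0.017, -0.133], [0.133, 0.013, -0.991]]
wrist 309.7172347894138 309.7172347894138 276.1955140711086 208.6254950475421 [-0.05637317  0.          0.          0.          0.        ] [ 0.249 -0.549  0.383] [[0.303, -0.953, -0.001], [-0.92, -0.293, 0.259], [-0.247, -0.077, -0.966]]
{'clock': 0.15, 'joints': array([-7.56146823e+01,  5.25395000e+00,  7.05638485e+01, -1.14760543e-03,
        1.04264416e+02, -3.24965647e+00]), 'joint_vel': array([ 0.09592316, -0.12483288, -0.25132576,  0.02679917, -0.05017261,
        0.04936806]), 'joint_torque': array([ 1.92356536e-03, -4.47045779e+01, -4.06906950e+01,  6.98663201e-02,
        2.74477957e-02, -1.34983402e-04]), 'tcp_pos': array([ 0.18177171, -0.57186801,  0.40378008]), 'orientation': array([-1.79917854e+02, -3.54965091e-03,  1.76346896e+01]), 'contact_force': array([-0.19386075, -0.39509585,  0.29475657]), 'torque': array([-0.0050549 , -0.06097369,  0.02735104]), 'opening': 0.08777408843221315}
```

```bash
ls . pics
```

```text
.:
pics

pics:
scene0.pkl
scene0.png
top0.pkl
top0.png
wrist0.pkl
wrist0.png
```

View pics/scene0.png

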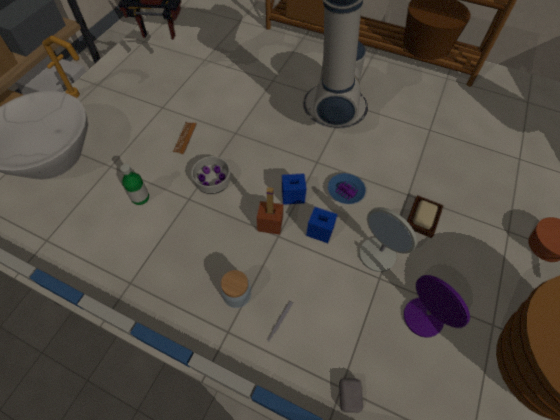

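View pics/top0.png

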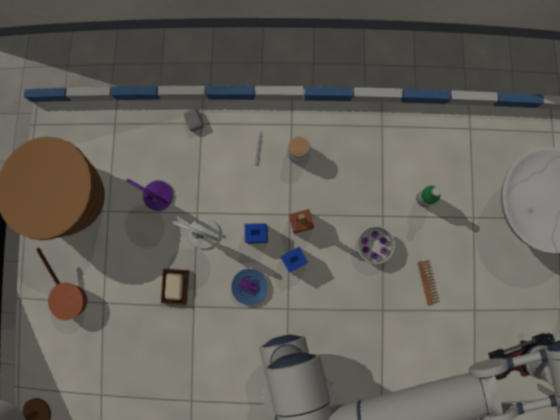

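View pics/wrist0.png

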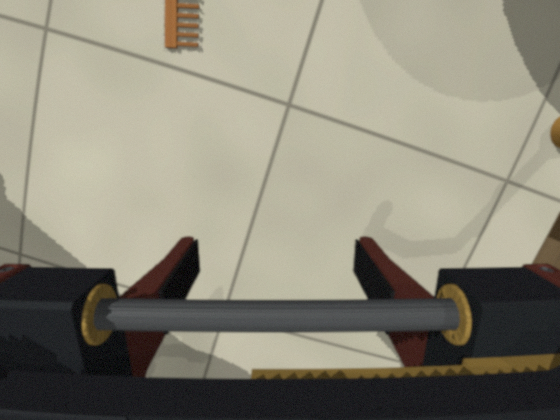

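The top view shows the terracotta stand holding the stick at (302,221), with blue look-alikes at (256,233) and (294,259). The white mirror is at (203,232), with a purple look-alike at (157,194). The bowl with the beads is at (376,245). I take the terracotta stand and the white mirror, since the colours fit the description, and will confirm both in enlarged crops.

```bash
cat > h.py <<'E'
import numpy as np,cv2,pickle
def load(n): return pickle.load(open(f"pics/{n}.pkl","rb"))
def K(s): return np.array([[s["fx"],0,s["cx"]],[0,s["fy"],s["cy"]],[0,0,1.]])
def proj(s,X):
    rv=cv2.Rodrigues(s["R"])[0]
    return cv2.projectPoints(np.atleast_2d(X).astype(float),rv,s["t"],K(s),s["dist_coeffs"])[0][:,0]
def ray(s,uv):
    p=cv2.undistortPoints(np.array([[uv]],float),K(s),s["dist_coeffs"])[0,0]
    d=s["R"].T@np.array([p[0],p[1],1]); return -s["R"].T@s["t"],d/np.linalg.norm(d)
def onz(s,uv,z):
    o,d=ray(s,uv); return o+d*(z-o[2])/d[2]
def tri(obs):
    A=np.zeros((3,3));b=np.zeros(3);L=[]
    for s,uv in obs:
        o,d=ray(s,uv);P=np.eye(3)-np.outer(d,d);A+=P;b+=P@o;L.append((P,o))
    X=np.linalg.solve(A,b); return X,[np.linalg.norm(P@(X-o)) for P,o in L]
E
python3 - <<'E'
from h import *
t=load("top0");s=load("scene0")
def crop(s,x0,y0,w,h,k,name):
    cv2.imwrite(name,cv2.resize(s["frame"][y0:y0+h,x0:x0+w,::-1],None,fx=k,fy=k,interpolation=cv2.INTER_CUBIC))
crop(t,150,180,190,130,4,"pics/tc1.png")
crop(t,340,190,120,120,5,"pics/tc2.png")
crop(s,240,150,200,140,4,"pics/sc1.png")
crop(s,150,140,100,80,6,"pics/sc2.png")
for n,uv in dict(stand=(302,221),bowl=(376,245),mfoot=(203,234),lotion=(431,195),saucer=(250,288)).items(): print(n,onz(t,uv,0))
E
```

```text
stand [ 0.55306808 -0.00179901  0.        ]
bowl [ 0.48041342 -0.23811139  0.        ]
mfoot [0.50542074 0.31384077 0.        ]
lotion [ 0.644417   -0.41818795  0.        ]
saucer [0.3379627 0.1582085 0.       ]
```

View pics/tc1.png

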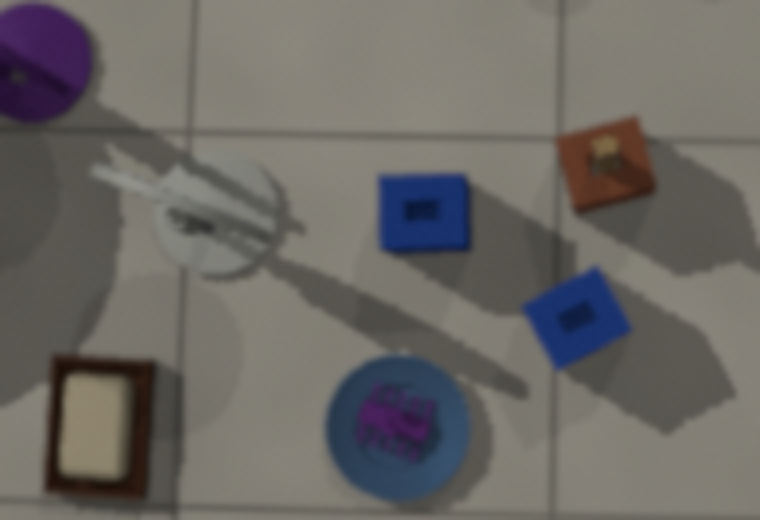

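View pics/tc2.png

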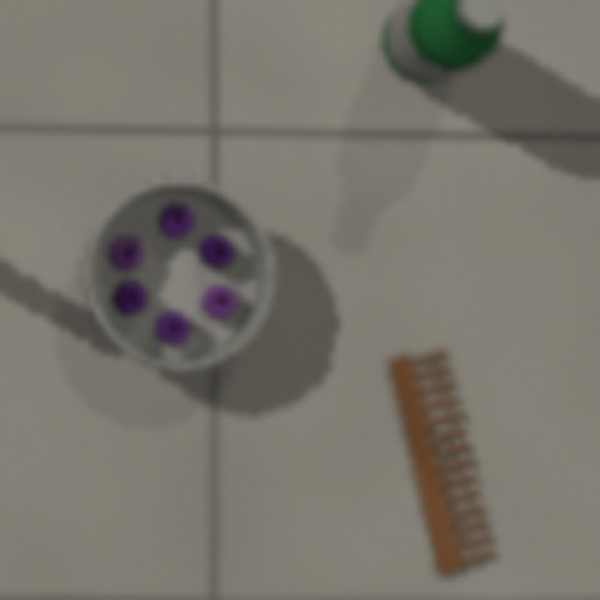

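View pics/sc1.png

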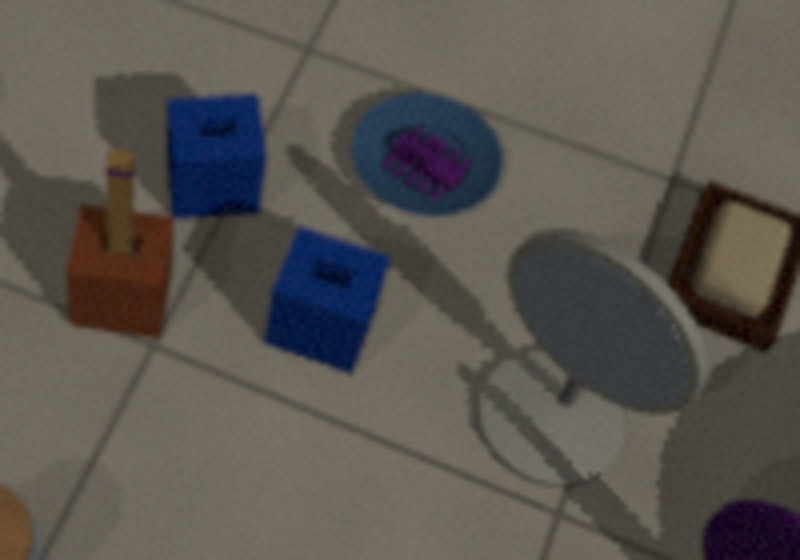

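View pics/sc2.png

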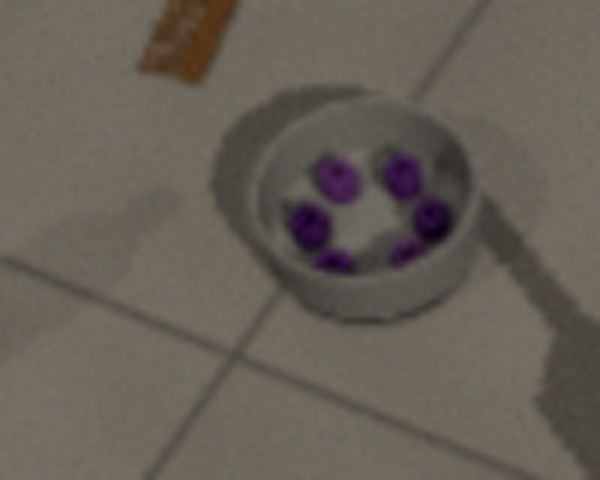

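The crops confirm that only the terracotta stand holds the stick, and that the grey-white mirror is distinct from the purple one. I still have to work out which face of the mirror is glass, so I'll enlarge it further.

```bash
python3 - <<'E'
from h import *
t=load("top0");s=load("scene0")
def crop(s,x0,y0,w,h,k):
    a=s["frame"][y0:y0+h,x0:x0+w,::-1]; a=np.clip(a.astype(float)*1.5,0,255).astype(np.uint8)
    return cv2.resize(a,None,fx=k,fy=k,interpolation=cv2.INTER_CUBIC)
cv2.imwrite("pics/tm.png",crop(t,165,210,66,50,12))
cv2.imwrite("pics/sm.png",crop(s,350,200,70,75,8))
cv2.imwrite("pics/sp.png",crop(s,395,265,80,75,7))
cv2.imwrite("pics/ss.png",crop(s,250,180,40,60,10))
E
```

```text
(no output)
```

View pics/tm.png

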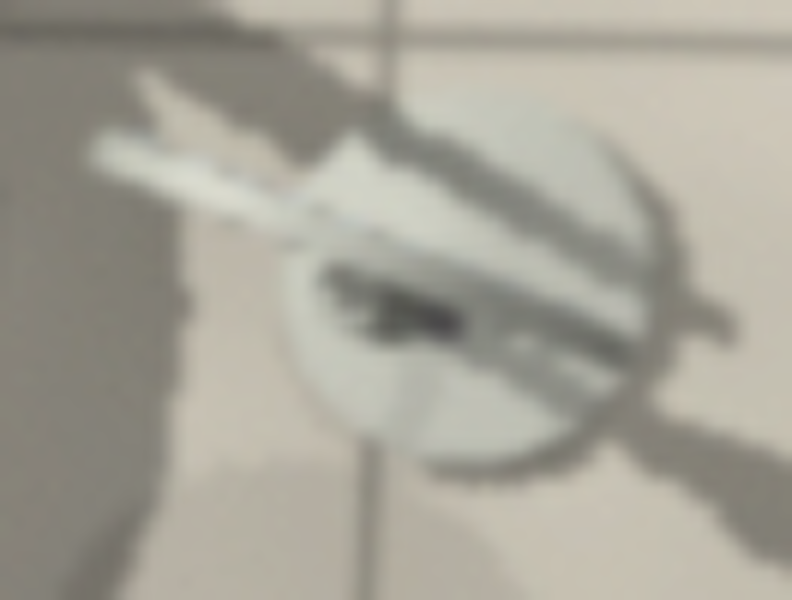

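View pics/sm.png

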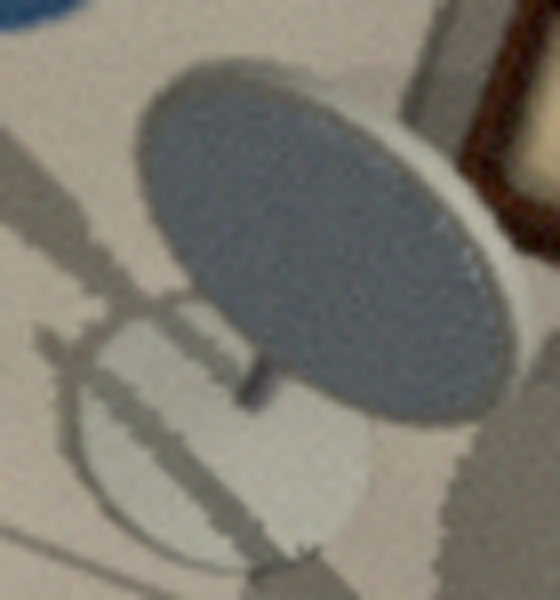

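View pics/sp.png

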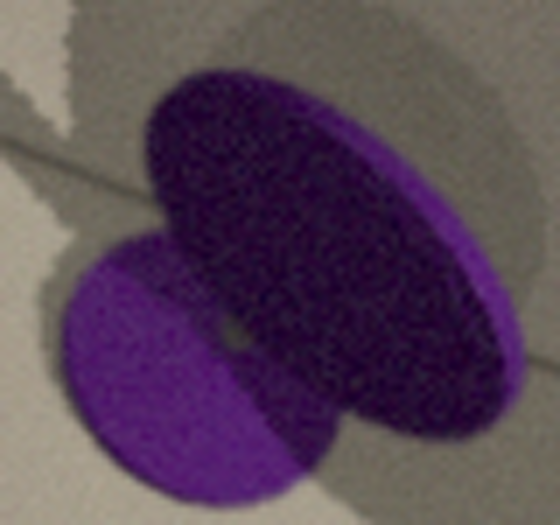

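View pics/ss.png

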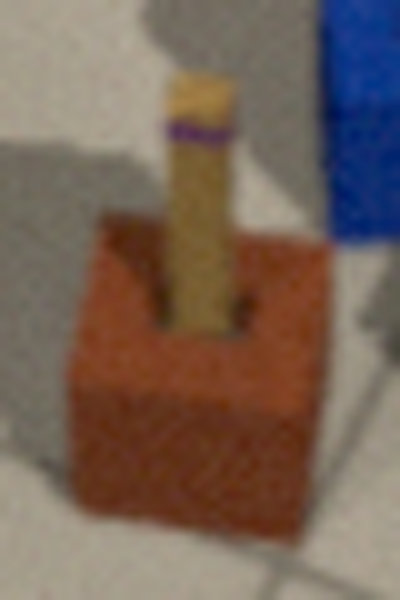

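```bash
cat > fit.py <<'E'
from h import *
from scipy.optimize import least_squares
t=load("top0");s=load("scene0")
P=lambda L,k,o:np.array(L,float)/k+np.array(o)-0.5+0.5/k
# mirror
fr=P([(138,150),(150,215),(185,280),(240,345),(300,385),(370,415),(430,425),(480,415)],8,(350,200))
bk=P([(533,300),(508,235),(455,165),(385,110),(310,70)],8,(350,200))
ftS=P([(75,420),(90,480),(130,530),(180,560),(230,572)],8,(350,200)) # foot visible outline scene
ftT=P([(283,290),(300,360),(340,415),(400,450),(470,465),(620,405),(640,210),(590,145),(520,100),(450,88)],12,(165,210))
a=np.linspace(0,2*np.pi,361)
def circ(c,n1,n2,r): return c+r*(np.cos(a)[:,None]*n1+np.sin(a)[:,None]*n2)
def dist(pts,poly):
    # signed-less nearest distance
    return np.min(np.linalg.norm(pts[:,None]-poly[None],axis=2),axis=1)
Z=np.array([0,0,1.])
def res(p,full=False):
    x,y,yaw,h=p
    ax=np.array([np.cos(yaw),np.sin(yaw),0]); ay=np.array([-ax[1],ax[0],0])
    c=np.array([x,y,h])
    F=proj(s,circ(c,ay,Z,.07)); B=proj(s,circ(c+.01*ax,ay,Z,.07))
    f0=np.array([x,y,0.007])
    fo=lambda cam,z:proj(cam,circ(np.array([x,y,z]),np.array([1,0,0]),np.array([0,1,0]),.05))
    return np.concatenate([dist(fr,F),dist(bk,B),dist(ftS,fo(s,0.002)),dist(ftT,fo(t,0.012))])
b=None
for y0 in np.radians([-180,-160,160,-140]):
    q=least_squares(res,[.505,.31,y0,.14])
    if b is None or q.cost<b.cost:b=q
print("mirror",b.x[:2],np.degrees(b.x[2]),b.x[3],b.fun.round(2))
# stand
sc=P([(105,215),(330,240),(308,412),(76,378),(80,512),(298,545)],10,(250,180))
tc=P([(557,137),(637,118),(655,185)],4,(150,180))
def sp(p):
    x,y,yw=p; R=np.array([[np.cos(yw),-np.sin(yw)],[np.sin(yw),np.cos(yw)]])
    return lambda u,v,z:np.append(R@[u*.028,v*.033]+[x,y],z)
def ress(p):
    g=sp(p)
    # scene image right = +y-ish, down=+x
    S=[g(-1,-1,.075),g(-1,1,.075),g(1,1,.075),g(1,-1,.075),g(1,-1,0),g(1,1,0)]
    T=[g(1,1,.075),g(1,-1,.075),g(-1,-1,.075)]
    return np.concatenate([(proj(s,S)-sc).ravel(),(proj(t,T)-tc).ravel()])
q=least_squares(ress,[.553,0,.2]); print("stand",q.x[:2],np.degrees(q.x[2]),q.fun.round(1))
top=P([(202,92)],10,(250,180))[0]; topT=P([(605,145)],4,(150,180))[0]
print("stick top",tri([(s,top),(t,topT)]), onz(s,top,.178),onz(t,topT,.178))
bc=P([(180.5,276.5)],5,(340,190))[0]; print("bowl",onz(t,bc,.045))
rim=P([(250,195),(265,150),(300,115),(350,97),(400,100),(450,125),(480,190)],6,(150,140))
rimT=P([(88,270),(275,280),(180,183),(178,370),(115,207),(247,343)],5,(340,190))
def rb(p):
    return np.concatenate([dist(rim,proj(s,circ(np.array([p[0],p[1],.045]),np.array([1,0,0]),np.array([0,1,0]),.059))),
     dist(rimT,proj(t,circ(np.array([p[0],p[1],.045]),np.array([1,0,0]),np.array([0,1,0]),.059)))])
q=least_squares(rb,[.48,-.23]);print("bowl fit",q.x,q.fun.round(2))
E
python3 fit.py
```

```text
mirror [0.50951236 0.31054385] -200.30085979340024 0.13035528737651803 [0.89 0.31 0.23 0.73 0.27 0.23 0.36 0.27 0.21 0.32 0.24 0.3  0.4  0.03
 0.21 0.43 0.59 0.73 0.24 0.17 0.15 0.23 0.17 1.28 0.24 0.8  0.48 0.06]
stand [0.54926176 0.00223147] 16.00337839264215 [-0.1 -0.9  0.9 -0.2  0.  -0.2 -0.9 -0.2 -0.4 -0.1  0.6 -0.1 -1.  -0.2
 -0.  -1.1  0.3 -0.1]
stick top (array([0.54935468, 0.00224576, 0.176857  ]), [np.float64(7.998099865326375e-05), np.float64(7.998099865325047e-05)]) [0.55010605 0.00252138 0.178     ] [0.54919411 0.00232138 0.178     ]
bowl [ 0.47810716 -0.23033353  0.045     ]
bowl fit [ 0.48022835 -0.23073454] [0.37 0.52 0.23 0.3  0.78 1.08 0.1  0.4  0.19 1.02 0.25 0.47 0.04]
```

The fits are consistent: residuals are under about 1 px and the stick top comes out at z 0.177 against an expected 0.178. The glass faces the world +x side, towards the scene camera, with the post behind it. I'll hover over the stick and look with the wrist camera.

```bash
python3 - <<'E'
from station import r
import numpy as np,cv2,pickle
for y in (106,-74):
    print(y,r.inverse_kinematics([.549,.002,.42],[180,0,y]))
for y in (69.7,-110.3,249.7): print(y,r.inverse_kinematics([.603,.276,.40],[180,0,y]))
for y in (106,-74): print(y,r.inverse_kinematics([.48,-.231,.31],[180,0,y]))
E
```

```text
106 [ -3.34189421  -2.4504546   76.74647163   0.         105.70398297
 -19.34189421]
-74 None
69.7 [ 2.16553000e+01  1.52026656e+01  5.98347651e+01 -2.54444375e-14
  1.04962569e+02  4.19553000e+01]
-110.3 [  21.65529996   15.20266561   59.83476509    0.          104.9625693
 -138.04470004]
249.7 [  21.65529996   15.20266561   59.83476509    0.          104.9625693
 -138.04470004]
106 [-29.35867549  -5.07174948  90.39059404   0.          94.68115544
 -45.35867549]
-74 [-2.93586755e+01 -5.07174948e+00  9.03905940e+01 -2.54444375e-14
  9.46811554e+01  1.34641325e+02]
```

```bash
python3 - <<'E'
from station import r
import cv2,pickle
r.reach([.549,.002,.43],[180,0,106])
st=r.sense();print(st["clock"],st["tcp_pos"],st["orientation"])
for n in ("wrist","top","scene"):
    s=r.snapshot(n); pickle.dump(s,open(f"pics/{n}1.pkl","wb")); cv2.imwrite(f"pics/{n}1.png",s["frame"][:,:,::-1])
E
```

```text
2.575 [0.54905302 0.00119499 0.42991901] [-1.79990626e+02  1.07536993e-02  1.05913769e+02]
```

View pics/wrist1.png

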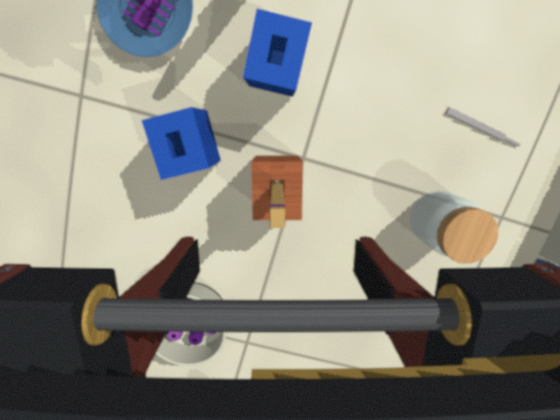

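View pics/scene1.png

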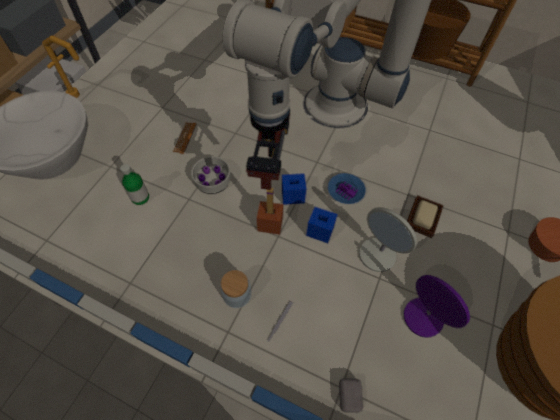

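The wrist view shows the stand square in the image at about (277,188), so its yaw is right. The stick's end is at (278,222), midway between the fingers. I'll check that numerically.

```bash
python3 - <<'E'
from h import *
w=load("wrist1")
cv2.imwrite("pics/wc1.png",cv2.resize(w["frame"][145:240,235:325,::-1],None,fx=6,fy=6,interpolation=cv2.INTER_CUBIC))
for uv in [(278,223)]: print(onz(w,uv,.178))
print([onz(w,uv,.075) for uv in [(252,157),(302,157),(252,219),(302,219)]])
E
```

```text
[ 5.51043805e-01 -1.35010586e-04  1.78000000e-01]
[array([0.5134427 , 0.03200153, 0.075     ]), array([0.564962  , 0.04671637, 0.075     ]), array([ 0.53118432, -0.03511547,  0.075     ]), array([ 0.58542818, -0.01962695,  0.075     ])]
```

View pics/wc1.png

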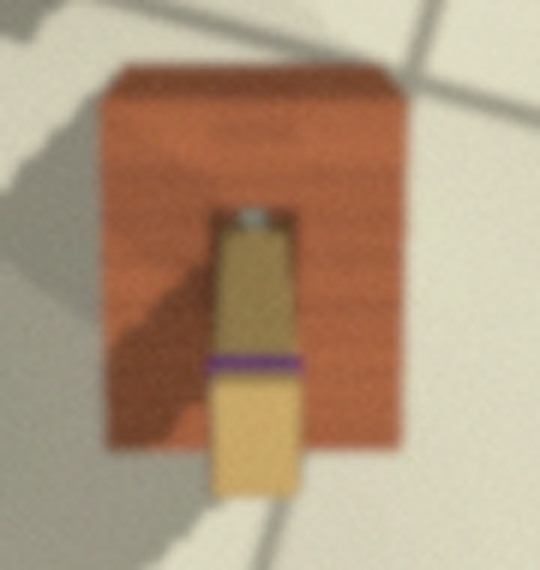

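```bash
python3 - <<'E'
from h import *
w=load("wrist1")
top=onz(w,(277.6,218.3),.178); c=onz(w,(277.3,190.7),.075)
a=np.radians(16); ex=np.array([np.cos(a),np.sin(a)]);ey=np.array([-ex[1],ex[0]])
print(top,c,"top-stand in stand xy",(top-c)[:2]@ex,(top-c)[:2]@ey)
E
```

```text
[0.54968259 0.00347413 0.178     ] [0.54966266 0.00401461 0.075     ] top-stand in stand xy -0.00012982101698368647 -0.0005250371743910565
```

Both agree: the stick is vertical, centred at about (0.5495, 0.0033). I'll grip 130 mm up the stick and lift.

```bash
python3 - <<'E'
from station import r
import cv2,pickle
r.servo_line([.5495,.0033,.301],[180,0,106],speed=.12)
st=r.sense();print(st["clock"],st["tcp_pos"],st["orientation"],st["contact_force"])
r.grab(60)
st=r.sense();print(st["clock"],st["tcp_pos"],st["opening"],st["contact_force"],st["torque"])
r.servo_line([.5495,.0033,.43],[180,0,106],speed=.12)
r.wait(.2)
st=r.sense();print(st["clock"],st["tcp_pos"],st["opening"],st["contact_force"],st["torque"])
for n in ("wrist","top","scene"):
    s=r.snapshot(n); pickle.dump(s,open(f"pics/{n}2.pkl","wb")); cv2.imwrite(f"pics/{n}2.png",s["frame"][:,:,::-1])
s=pickle.load(open("pics/scene2.pkl","rb"))
cv2.imwrite("pics/sc2b.png",cv2.resize(s["frame"][110:230,200:320,::-1],None,fx=5,fy=5,interpolation=cv2.INTER_CUBIC))
E
```

```text
3.95 [0.5497109  0.00328665 0.30212996] [1.79903620e+02 3.18996051e-02 1.05999371e+02] [0.36654391 0.97352437 0.46678287]
5.1 [0.54949209 0.00329549 0.30097528] 0.011966360667047277 [ 0.54539748 -0.97949327  0.13662215] [ 0.00046189 -0.1746742   0.01368922]
6.525 [0.5495275  0.00329388 0.4291796 ] 0.011701127404963369 [0.89932489 0.54430391 0.62391597] [ 0.00484069 -0.12385433  0.01339811]
```

View pics/sc2b.png

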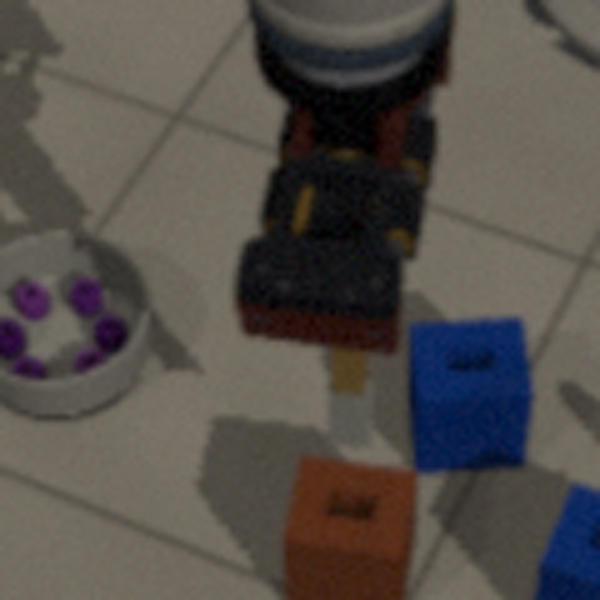

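View pics/wrist2.png

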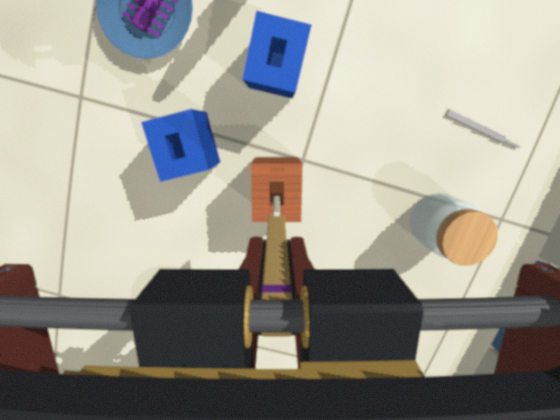

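The stick is held cleanly: the opening is 11.7 mm on the 12 mm handle, and the blade hangs straight. I'll move above the bowl and check its centre from there.

```bash
python3 - <<'E'
from station import r
import cv2,pickle
r.reach([.479,-.2305,.43],[180,0,106])
st=r.sense();print(st["clock"],st["tcp_pos"],st["opening"])
for n in ("wrist","top","scene"):
    s=r.snapshot(n); pickle.dump(s,open(f"pics/{n}3.pkl","wb")); cv2.imwrite(f"pics/{n}3.png",s["frame"][:,:,::-1])
s=pickle.load(open("pics/wrist3.pkl","rb"))
cv2.imwrite("pics/wc3.png",cv2.resize(s["frame"][110:310,180:380,::-1],None,fx=3,fy=3,interpolation=cv2.INTER_CUBIC))
s=pickle.load(open("pics/scene3.pkl","rb"))
cv2.imwrite("pics/sc3.png",cv2.resize(s["frame"][80:220,150:300,::-1],None,fx=4,fy=4,interpolation=cv2.INTER_CUBIC))
E
```

```text
7.6417 [ 0.47931504 -0.22982922  0.43007053] 0.011986229413053752
```

View pics/wc3.png

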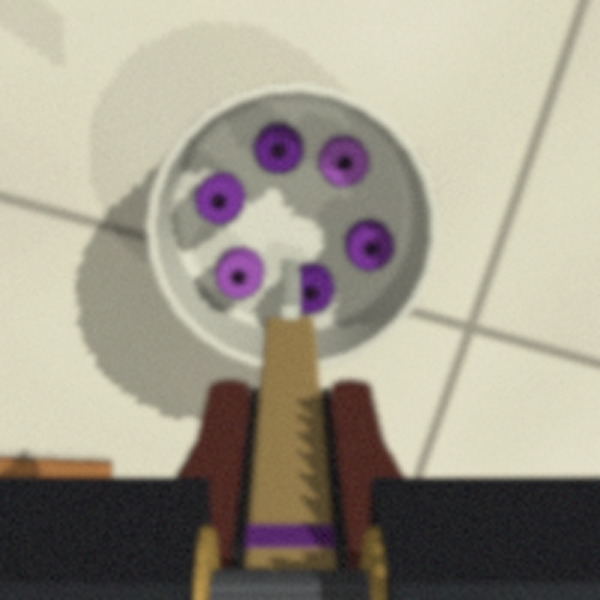

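View pics/sc3.png

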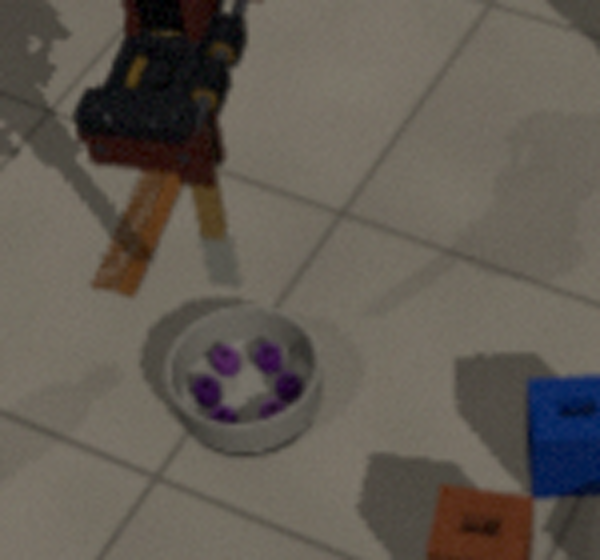

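```bash
python3 - <<'E'
from h import *
from scipy.optimize import least_squares
w=load("wrist3");s=load("scene3")
rim=(np.array([(147,225),(433,225),(290,88),(190,120),(395,125),(175,300),(410,300)],float)+.5)/3+[180,110]-.5
a=np.linspace(0,2*np.pi,361);circ=np.c_[np.cos(a),np.sin(a)]*.059
def f(p): 
    q=proj(w,np.c_[circ+p,np.full(361,.045)]); return np.min(np.linalg.norm(rim[:,None]-q[None],axis=2),axis=1)
q=least_squares(f,[.48,-.23]);print(q.x,q.fun.round(2))
# stick bottom check
u=(np.array([290,292])+.5)/3+[180,110]-.5; print(onz(w,u,.137)); 
u2=(np.array([223,280])+.5)/4+[150,80]-.5; print(onz(s,u2,.137),tri([(w,u),(s,u2)]), proj(s,[[.4793,-.2298,.137]]),u2)
E
```

```text
[ 0.47982975 -0.22884122] [1.49 1.73 2.27 0.28 0.38 3.5  2.28]
[ 0.47967911 -0.22928746  0.137     ]
[ 0.47951467 -0.23340885  0.137     ] (array([ 0.48027205, -0.23059779,  0.13863904]), [np.float64(0.001805313471498814), np.float64(0.0018053134714987957)]) [[206.51039008 149.98366302]] [205.375 149.625]
```

The bowl centre agrees to within 2 mm across the views, at (0.4797, -0.230), and the blade end is directly above it. The wrist rim fit leaves 2–3 px, a scale mismatch, but it is symmetric. I'll lower and stir, spiralling outwards.

```bash
cat > stir.py <<'E'
from station import r
import numpy as np
C=np.array([.4797,-.230]); R0=[180,0,106]
def arc(a0,a1,r0,r1,z,speed,step=15):
    n=int(round(abs(a1-a0)/step)); F=0;T=0;E=0
    for k in range(1,n+1):
        a=np.radians(a0+(a1-a0)*k/n); rr=r0+(r1-r0)*k/n
        tgt=C+rr*np.array([np.cos(a),np.sin(a)])
        r.servo_line([*tgt,z],R0,speed=speed)
        st=r.sense(); f=st["contact_force"]; F=max(F,np.hypot(f[0],f[1])); E=max(E,np.linalg.norm(st["tcp_pos"][:2]-tgt))
        if F>25: print("HIGH force",f,np.degrees(a)); return False
    print("clock",round(st["clock"],2),"maxF",F.round(2),"err",E.round(4),"z",st["tcp_pos"][2].round(4),st["contact_force"].round(1),st["torque"].round(2),"open",round(st["opening"],4))
    return True
E
python3 - <<'E'
from stir import *
r.servo_line([*C,.345],R0,speed=.12)
r.servo_line([*C,.307],R0,speed=.04)
st=r.sense();print(st["clock"],st["tcp_pos"],st["contact_force"])
arc(-180,60,0,.0245,.307,.05,step=20)
import cv2,pickle
for n in ("wrist","scene"):
    s=r.snapshot(n); pickle.dump(s,open(f"pics/{n}4.pkl","wb"))
s=pickle.load(open("pics/wrist4.pkl","rb"))
cv2.imwrite("pics/wc4.png",cv2.resize(s["frame"][150:350,180:380,::-1],None,fx=3,fy=3,interpolation=cv2.INTER_CUBIC))
s=pickle.load(open("pics/scene4.pkl","rb"))
cv2.imwrite("pics/sc4.png",cv2.resize(s["frame"][100:220,150:270,::-1],None,fx=5,fy=5,interpolation=cv2.INTER_CUBIC))
E
```

```text
9.75 [ 0.47976802 -0.23003544  0.30737109] [ 0.09075176 -0.06550669  0.24730165]
clock 12.96 maxF 2.29 err 0.0003 z 0.3074 [ 0.1 -2.3 -0.2] [-0.57 -0.12 -0.  ] open 0.0121
```

View pics/wc4.png

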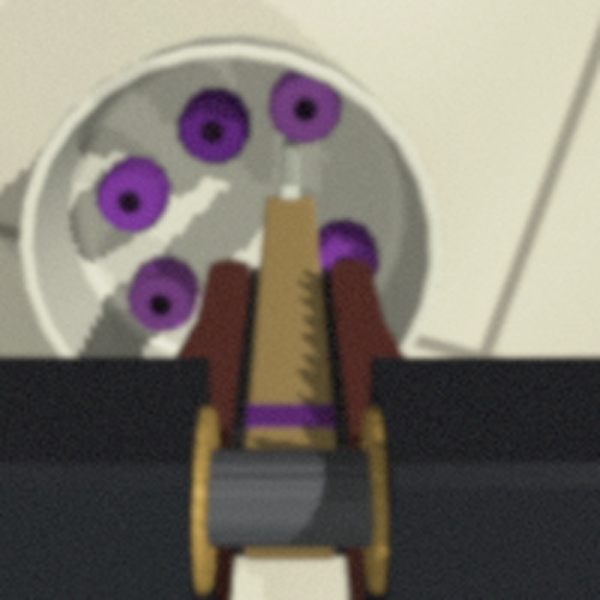

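View pics/sc4.png

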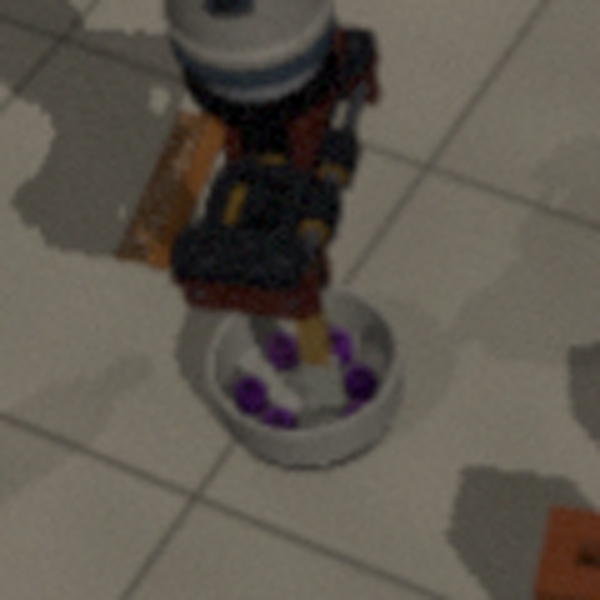

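The blade is among the beads and pushing one at wrist crop (305,105). The stick is still upright and the side force is 2.3 N. I'll carry on stirring.

```bash
python3 - <<'E'
from stir import *
import cv2,pickle
ok=arc(60,420,.0245,.0245,.307,.055)
for n in ("wrist","scene"):
    s=r.snapshot(n); pickle.dump(s,open(f"pics/{n}5.pkl","wb"))
s=pickle.load(open("pics/wrist5.pkl","rb"))
cv2.imwrite("pics/wc5.png",cv2.resize(s["frame"][150:350,180:380,::-1],None,fx=3,fy=3,interpolation=cv2.INTER_CUBIC))
s=pickle.load(open("pics/scene5.pkl","rb"))
cv2.imwrite("pics/sc5.png",cv2.resize(s["frame"][100:220,150:270,::-1],None,fx=5,fy=5,interpolation=cv2.INTER_CUBIC))
E
```

```text
clock 19.46 maxF 8.75 err 0.0019 z 0.3072 [-0.3 -0.4 -0.5] [-0.29 -0.15 -0.01] open 0.0111
```

View pics/wc5.png

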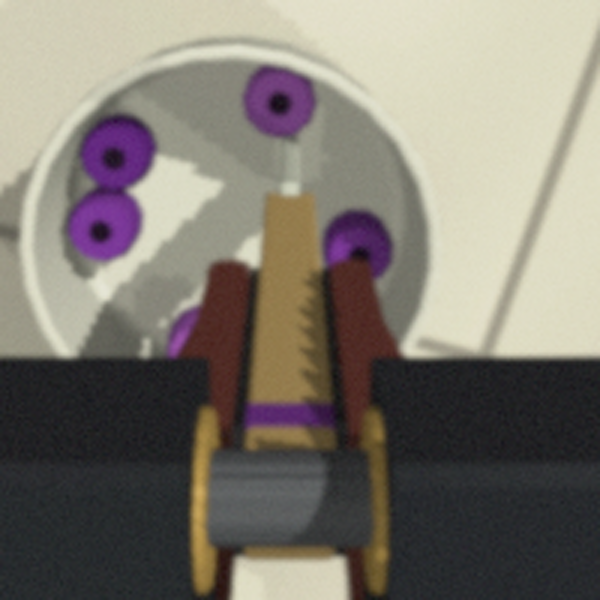

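View pics/sc5.png

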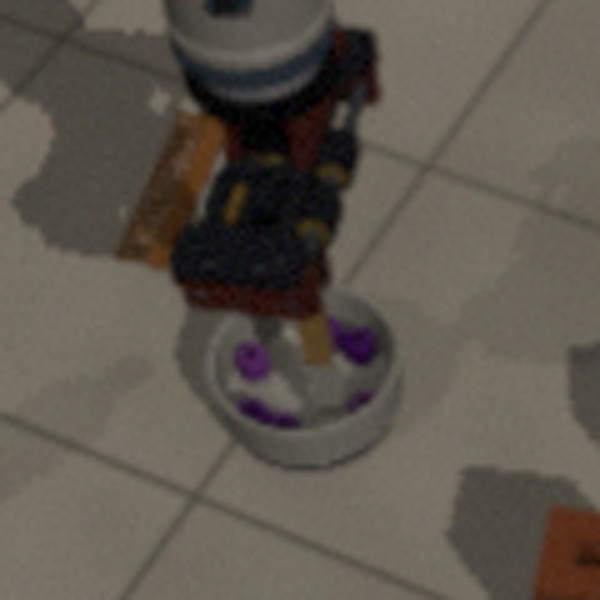

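After one turn the beads have clearly moved, the peak force was 8.8 N, and the stick has not shifted in the grip. I'll do the remaining turns.

```bash
python3 - <<'E'
from stir import *
import cv2,pickle
ok=arc(420,780,.0245,.0245,.307,.055) and arc(780,1215,.0245,.0245,.307,.055)
print(ok)
for n in ("wrist","scene"):
    s=r.snapshot(n); pickle.dump(s,open(f"pics/{n}6.pkl","wb"))
s=pickle.load(open("pics/wrist6.pkl","rb"))
cv2.imwrite("pics/wc6.png",cv2.resize(s["frame"][150:350,180:380,::-1],None,fx=3,fy=3,interpolation=cv2.INTER_CUBIC))
s=pickle.load(open("pics/scene6.pkl","rb"))
cv2.imwrite("pics/sc6.png",cv2.resize(s["frame"][100:220,150:270,::-1],None,fx=5,fy=5,interpolation=cv2.INTER_CUBIC))
E
```

```text
clock 25.96 maxF 9.16 err 0.0017 z 0.3071 [ 0.6  0.7 -0.6] [-0.06 -0.11  0.03] open 0.0121
clock 33.69 maxF 9.24 err 0.0017 z 0.308 [ 5.9 -2.8  0.3] [-0.8  -1.68 -0.05] open 0.012
True
```

View pics/wc6.png

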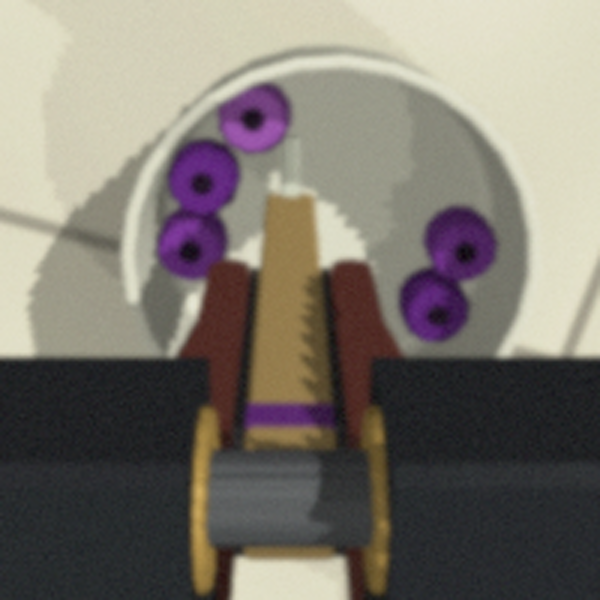

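View pics/sc6.png

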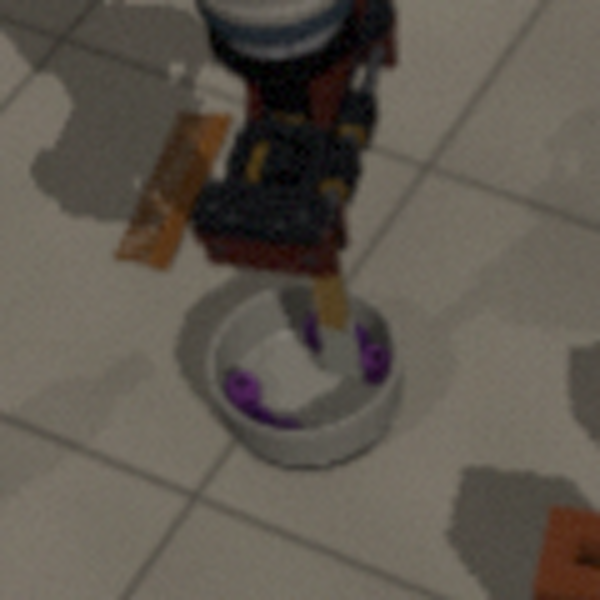

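All turns are done and the beads are still in the bowl. Before moving, I'll check the mirror pose offline by overlaying it on the first pictures.

```bash
python3 - <<'E'
from h import *
a=np.linspace(0,2*np.pi,361)
def over(s,x0,y0,w,h,k,p,name):
    im=np.clip(s["frame"][y0:y0+h,x0:x0+w,::-1].astype(float)*1.5,0,255).astype(np.uint8)
    im=cv2.resize(im,None,fx=k,fy=k,interpolation=cv2.INTER_CUBIC)
    x,y,yaw,hh=p; yaw=np.radians(yaw); ax=np.array([np.cos(yaw),np.sin(yaw),0]);ay=np.array([-ax[1],ax[0],0]);Z=np.array([0,0,1.])
    c=np.array([x,y,hh])
    for C,n1,n2,r,col in [(c,ay,Z,.07,(0,0,255)),(c+.01*ax,ay,Z,.07,(0,255,255)),(np.array([x,y,.014]),np.array([1.,0,0]),np.array([0,1.,0]),.05,(0,255,0)),(np.array([x,y,.0]),np.array([1.,0,0]),np.array([0,1.,0]),.05,(255,255,0))]:
        q=proj(s,C+r*(np.cos(a)[:,None]*n1+np.sin(a)[:,None]*n2))
        q=((q-[x0,y0]+.5)*k-.5)
        cv2.polylines(im,[q.round().astype(int)],True,col,1)
    cv2.imwrite(name,im)
p=(.5095,.3105,159.7,.1304)
over(load("top0"),165,210,66,50,12,p,"pics/otm.png")
over(load("scene0"),350,200,70,75,8,p,"pics/osm.png")
E
```

View pics/otm.png

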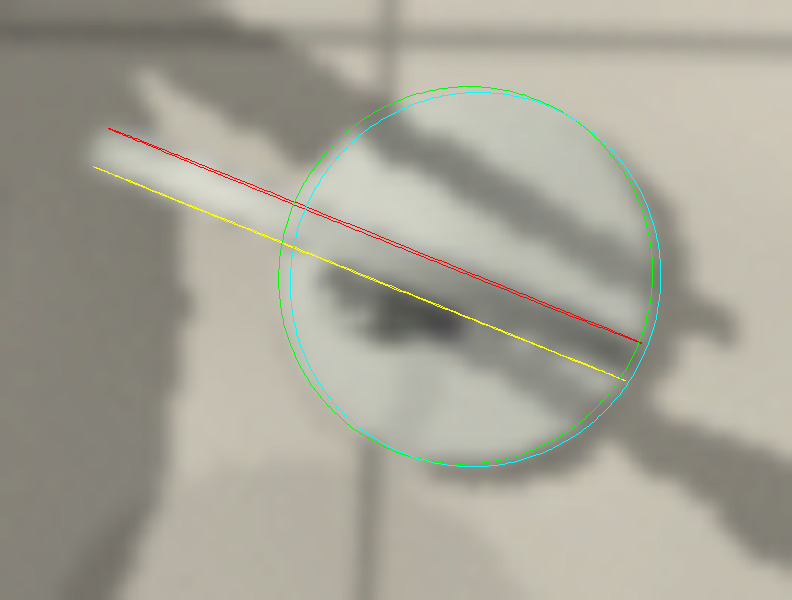

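View pics/osm.png

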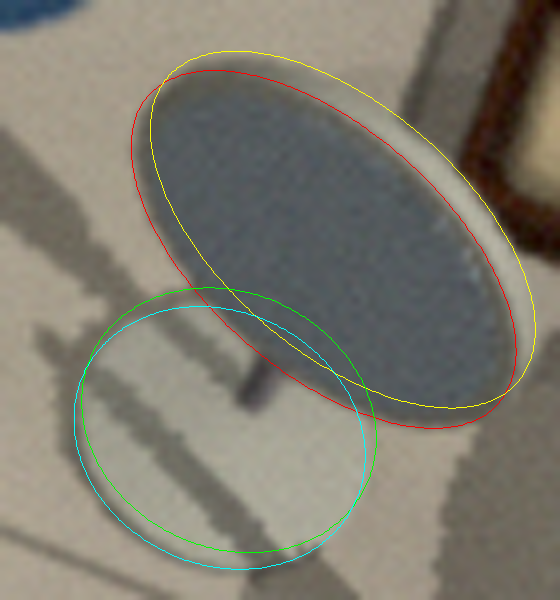

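The overlay fits both views, with an estimated yaw error of about 1–2°. I'll retreat to the bowl's centre, lift, and go to the mirror by way of a point well in front of it.

```bash
python3 - <<'E'
from stir import *
import cv2,pickle
r.servo_line([*C,.308],R0,speed=.05)
r.servo_line([*C,.45],R0,speed=.1)
st=r.sense();print(st["clock"],st["opening"],st["contact_force"])
r.reach([.63,.12,.45],[180,0,80])
r.servo_line([.6033,.2758,.3984],[180,0,69.7],speed=.1)
r.wait(.5)
st=r.sense();print(st["clock"],st["tcp_pos"],st["orientation"],st["opening"],st["contact_force"],st["torque"])
for n in ("wrist","scene","top"):
    s=r.snapshot(n); pickle.dump(s,open(f"pics/{n}7.pkl","wb")); cv2.imwrite(f"pics/{n}7.png",s["frame"][:,:,::-1])
s=pickle.load(open("pics/scene7.pkl","rb"))
cv2.imwrite("pics/sc7.png",cv2.resize(s["frame"][140:290,300:450,::-1],None,fx=4,fy=4,interpolation=cv2.INTER_CUBIC))
E
```

```text
36.0 0.012087068216612044 [ 0.2509677  -0.18456466  0.39332811]
39.7333 [0.60331913 0.27575604 0.3983722 ] [-1.79997007e+02  2.54210192e-03  6.96968260e+01] 0.011670381337688506 [-0.03833127  0.3055524  -0.13110197] [ 0.00925532 -0.06054356 -0.00505573]
```

View pics/sc7.png

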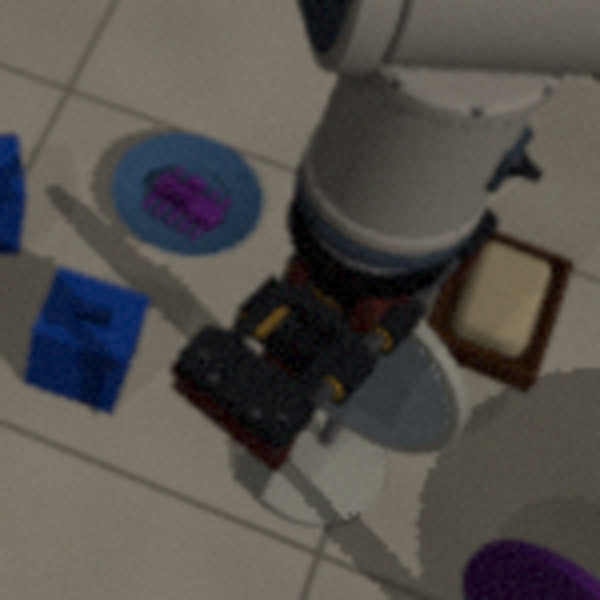

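View pics/wrist7.png

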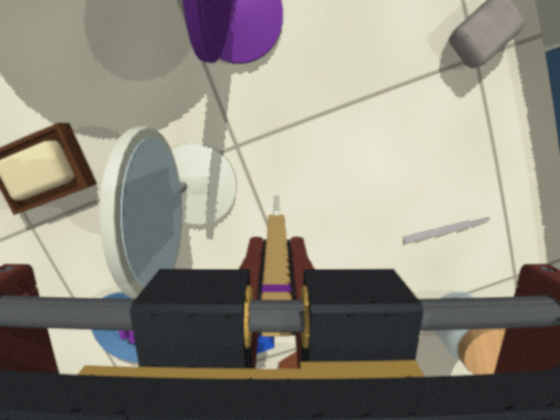

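View pics/top7.png

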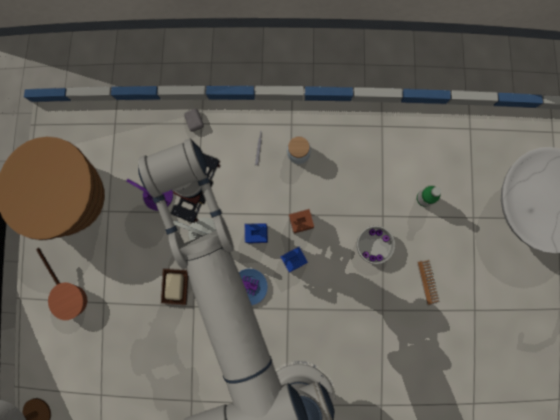

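The wrist view shows the blue-grey glass facing the stick, with its plane square to the jaw axis and the blade tip at (277,200). I'll overlay the predicted mirror and blade to check numerically, and count the beads.

```bash
python3 - <<'E'
from h import *
a=np.linspace(0,2*np.pi,361)
s=load("wrist7");x0,y0,k=80,100,3
im=cv2.resize(s["frame"][100:300,80:320,::-1],None,fx=k,fy=k,interpolation=cv2.INTER_CUBIC)
x,y,yaw,hh=.5095,.3105,np.radians(159.7),.1304
ax=np.array([np.cos(yaw),np.sin(yaw),0]);ay=np.array([-ax[1],ax[0],0]);Z=np.array([0,0,1.]);c=np.array([x,y,hh])
def pl(X,col):
    q=(proj(s,X)-[x0,y0]+.5)*k-.5; cv2.polylines(im,[q.round().astype(int)],True,col,1)
for C,n1,n2,r,col in [(c,ay,Z,.07,(0,0,255)),(c+.01*ax,ay,Z,.07,(0,255,255)),(np.array([x,y,.014]),np.array([1.,0,0]),np.array([0,1.,0]),.05,(0,255,0))]:
    pl(C+r*(np.cos(a)[:,None]*n1+np.sin(a)[:,None]*n2),col)
v=c-.1*ax
b=v-.025*Z
pl([b+.0025*ax+.011*ay,b+.0025*ax-.011*ay,b-.0025*ax-.011*ay,b-.0025*ax+.011*ay],(255,0,255))
t=load("top7"); bb=cv2.resize(t["frame"][215:275,345:410,::-1],None,fx=8,fy=8,interpolation=cv2.INTER_CUBIC)
cv2.imwrite("pics/ow7.png",im);cv2.imwrite("pics/bt7.png",bb)
# bystander motion: compare top0/top7
t0=load("top0")
for n,(u,w,U,W) in dict(jar=(130,175,280,320),tweezer=(125,170,250,270),lotion=(180,210,410,450),comb=(255,310,410,445)).items():
    T=t0["frame"][u:w,U:W]; S=t["frame"][u-6:w+6,U-6:W+6]
    m=cv2.matchTemplate(S,T,cv2.TM_CCOEFF_NORMED); print(n,m.max().round(3),np.array(np.unravel_index(m.argmax(),m.shape))-6)
E
```

```text
jar 1.0 [0 0]
tweezer 0.998 [0 0]
lotion 1.0 [0 0]
comb 0.839 [0 0]
```

View pics/ow7.png

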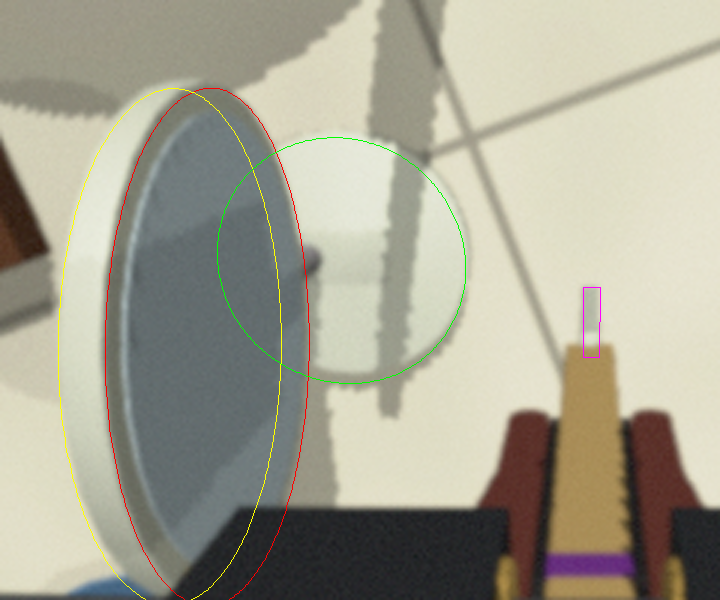

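View pics/bt7.png

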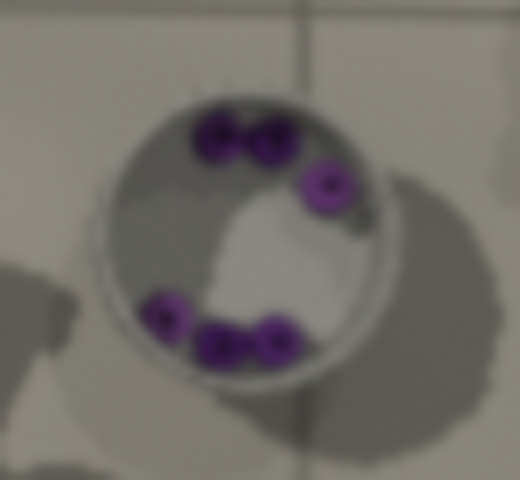

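All six beads are in the bowl, and the mirror and blade overlays match. I'm handing in.

```bash
python3 - <<'E'
from station import r
print(r.hand_in()); st=r.sense(); print(st["clock"],st["tcp_pos"],st["opening"])
E
```

```text
the job is handed in; nothing more can be done
None
the job is handed in; nothing more can be done
```

I took the white-bladed stick out of the terracotta stand and stirred the beads anticlockwise. That was a spiral out from the middle, then a bit over three full turns at 24.5 mm radius, with the blade's end about 7 mm above the bowl's floor. I then lifted the stick out and handed in at about 40 s, still holding it in front of the white mirror; no verdict was reported.

**Stirring:** sideways force peaked at 9.2 N. The stick did not shift in the grip, and all six beads moved.

**Final pose:** my predicted blade and mirror outlines matched the last wrist picture. The blade's middle is at about (0.603, 0.276, 0.130), 100 mm from the glass and level with its centre, upright and with its flat side facing the glass. The grip opening was 11.7 mm, and the outside force was near zero.

**Surroundings:** the top picture showed all six beads in the bowl. The jar, tweezer, bottle and comb showed no pixel shift; the comb's match was weaker (0.84), which I put down to the arm's shadow. I only checked the saucer and hair clip by eye.

**One disagreement:** the bowl-rim fit from the wrist camera left 2–3 px of error, although its centre agreed with the other views to within 2 mm.

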